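# Press the filter cassette home behind the dock lip and hold it

## Task

One of the two filter docks on the optical bench already has a grey blank cassette parked in it: leave that one alone. Pick up the red-tabbed filter cassette, set it on the deck of the vacant dock and gently slide its front edge in behind the blue lip, pushing against the spring plunger until it is fully home against the back wall. Finish while still holding it pressed home (the spring pushes it out again if you let go), and leave everything else on the bench where it stands.

Things in the scene. Friction and masses are not known exactly. Their poses are not given: they have to be found in the camera images.
- filter_tab (a point): centre of the red upright grip tab of the loose filter cassette (95 to 170 g) that is to be loaded: tab 30 (x) x 16 (y) x 48 mm high, this point half-way up it and 32 mm above the cassette's underside. x towards the front edge, z up. Starts flat on the bench, nearer the robot than the docks, front edge away from the robot (yaw within 0.5 rad)
- blank_tab (a point): centre of the grey tab of the blank cassette, same shape and axes as the filter cassette, parked loosely in one of the two docks just short of its plunger (its plate centre about 13 mm short of that dock's home point). Not to be disturbed
- dock_a_home (a point): first dock's home point: on its deck's upper face, 12 mm above the bench, under the plate centre of a fully home cassette. x: push-in direction (away from the robot, yawed up to 0.3 rad), z up. A home cassette has its front edge at x = 40 mm, against the back wall, and its tab centre at x = -20, z = 32. Set the cassette down with its tab centre near x = -68, then slide along +x
- dock_b_home (a point): second dock's home point: on its deck's upper face, 12 mm above the bench, under the plate centre of a fully home cassette. x: push-in direction (away from the robot, yawed up to 0.3 rad), z up. A home cassette has its front edge at x = 40 mm, against the back wall, and its tab centre at x = -20, z = 32. Set the cassette down with its tab centre near x = -68, then slide along +x
- dock_a_plunger (a joint): spring plunger of the first dock: 0 when fully out, 0.010 m when pressed flush with the back wall; takes 2.3 N to start and 6.8 N when flush
- dock_b_plunger (a joint): spring plunger of the second dock, the same
- driver: loose screwdriver lying on the bench, bystander
- screw_jar: loose jar, 52 mm across, 60 high, bystander; origin under its centre
- tube_ring: loose black lens-tube ring, 40 mm across, 22 high, bystander; origin under its centre
- parts_bin: loose blue parts bin 120 x 90 x 50 mm, bystander; origin under its centre
- post: loose steel optical post, 25 mm across, 60 high, standing between the docks, bystander; origin under its centre
- filter: the filter cassette as a whole: black plate 80 (x) x 50 (y) x 8 mm under the red tab; origin at the centre of the plate's underside, 20 mm ahead (+x) of the tab's centre. The front edge (+x, by the red glass disc) goes in first, 40 mm ahead of the origin; rear edge 40 mm behind
- dock_a: first dock, fixed aluminium; origin 12 mm under its home point, same axes. In mm from the home point: deck x -90 to 75, y +-42, z 0, open above for x below -17; guides' inner faces y = +-27, x 0 to 55, 10.5 high, mouth flared from x -17; blue lip x 22 to 55, z 10.5 to 17.5; back wall face x 40; orange spring plunger, 18 wide, 6 high, standing 10 out of the wall, to x 30
- dock_b: second dock, fixed aluminium; origin 12 mm under its home point, same axes. In mm from the home point: deck x -90 to 75, y +-42, z 0, open above for x below -17; guides' inner faces y = +-27, x 0 to 55, 10.5 high, mouth flared from x -17; blue lip x 22 to 55, z 10.5 to 17.5; back wall face x 40; orange spring plunger, 18 wide, 6 high, standing 10 out of the wall, to x 30
Not all that is in view belongs to the job. What is shaped like the filter but brown or pink is not meant.

How it is judged:
By the outcome, as a careful person would: the job done as asked, in the order asked, and still so for the second after the job is handed in, while the arm keeps its last pose, push and grip.
It also fails if it takes over 45 s, if anything falls off the work surface, if the arm or the gripper's body presses on something with over 40 N, if the wrist force passes 120 N, or if a joint passes its speed limit or range.

## Robot

A 6-joint arm with a two-finger parallel gripper is mounted at the origin on the work surface. World frame = base frame: x ahead of the robot, y to its left, z up, the work surface at z = 0. Lengths are in m, angles in rad, forces in N, time in s.
With the tool pointing down it reaches from about 0.35 to 0.975 m from the base axis. Payload 4.9 kg.
Tool frame: the origin (TCP) lies between the finger pads; the fingertips stand 22 mm ahead of it and the grasp point (between the pads) lies 3 mm ahead of it; z points along the fingers, y is the line along which they close (so a half turn about z gives the same grasp; the last joint's range is limited). The gripper opens to 85 mm and grips with 20 to 120 N. Pads are 22 mm wide; open, the fingers measure 114 mm over their backs; the gripper's body (76 mm by 85 mm) begins 54 mm behind the grasp point. The pads swing forward as they close: fully open they stand 13 mm farther back than shut.
Start: joints at [-1.306, 0.053, 1.613, -0, 1.476, -0.119], TCP at [0.234, -0.58, 0.253] pointing down, gripper open.
Joint ranges: [-3.01, 3.01], [-1.01, 2.22], [0.06, 2.58], [-1.02, 4.17], [0.09, 2.62], [-3.14, 3.14]. Speed limits (rad/s): [2.57, 2.57, 3.14, 3.14, 3.14, 3.14].

## Interface

Orientations are given as a unit quaternion [w, x, y, z].
In Python, from plant import state, grab_frame, get_calibration, job_done, recognise, regions_of gives the robot as it stands.
- The arm moves only by the tool apply_moves, never from a script. Its argument "targets" is a list of rows, each an object with "translation": the shift along the tool's x, y, z normalised to -1 to 1, where 1 is 100 mm, a list of three; "twist": the turn about the tool's z normalised to -1 to 1, where 1 is 0.1 rad; "hand": the opening, from 0 (shut) to 1 (fully open). A call has 1 to 8 rows; each row shifts and turns the commanded pose from where the row before left it, along the tool's axes as they then stand; what a row does not reach is not made up. A row lasts 1/10 s, in which the tool goes at most 50 mm and 8.59 degrees, less where a joint would pass 70% of its speed; a pose out of reach is approached as far as the arm can. A call with a number of a shift or a turn outside -1 to 1 is refused whole. A call with a gripper value outside its range is refused whole. The fingers move at their own pace and stop on an object; the grip force is fixed at half the most. Time passes only in rows, so rows that do not move let the fingers close. It gives the time, the measured TCP pose, the force, the opening and the grip force at its end, in the units of the state.
- state(): the state, without advancing time (a new reading comes with each control period).
- grab_frame(name): name is "scene" or "top" or "wrist"; returns the picture (420x560x3 uint8, red, green, blue); there is no depth.
- get_calibration(name): a dict with "camera_matrix" (3x3 intrinsics, pixels), "pose" (4x4, takes a point from camera to world coordinates). Camera axes: x right, y up, looking along -z (the intrinsics and any distortion apply to the point x, -y, -z); pixel columns grow to the right and rows downward; lengths in m; the calibration is good to about 2 mm. A picture is of the moment at which its call begins: read the wrist's pose just before it. get_calibration takes no time and is no camera call; for the wrist camera it gives the pose at the moment of the call.
- job_done(): hands the job in; it is judged then, once.
Trained networks look in the newest picture that a camera, given by its name, has taken for a name from the list of things; names that differ only in an ending like _2 or _b are one class to them, and where a whole thing is asked for, a point or a joint stands for the part that bears it (a point fixed in the world has none). Each returns a list of dicts, best first, with "score" (0 to 1); they miss things now and then, are a little off and sometimes report something else, mostly with a low value. They report only what shows in the picture. A call takes as long as a camera call. They do not tell look-alikes from the thing itself.
- recognise(camera, query): "point" ([x, y, z] in m, in world coordinates, good to about 4 mm: the middle of the surface that is visible of it).
- regions_of(camera, query): "pixels" (420x560 bool, what is visible of it).
The state is a dict: "time": time; "joint_pos": joint angles; "joint_vel": joint speeds; "joint_efforts": joint torques, N m; "tool_pos": TCP position; "tool_rot": TCP orientation; "contact_force": force on the tool from outside, world axes, zero at the start; "ft_torque": the same for the moment, N m; "gripper_width": opening from 0.0 (shut) to 1.0 (fully open); "grasp_force": force on a finger pad.
Only numpy, scipy, OpenCV 4.12 (cv2) and the standard library are available. Lean on these libraries where they do the work, as an engineer would, in place of code of your own. Each camera call takes 0.05 s, during which the arm holds its last target. There are 200 camera calls.

## Working session

There is one attempt and no reset: what is moved stays moved. The work goes in short steps, Python scripts to look and compute and a tool call to move; the robot and the scene stay as the last step left them, time stands still between calls to the robot, and variables do not carry over. Pictures are saved under pics/ and viewed, at most 10 in all, crops included, and the job is handed in when it is done.

Besides the shell and the picture viewer there is one more tool, called after "Request:" as name([rows], argument=value, ...), one row to a line, values as JSON. apply_moves: Moves the arm, as the interface text tells. Its arguments: {"type":"object","properties":{"targets":{"type":"array"}},"required":["targets"]}

```bash
mkdir -p pics; cat > h.py <<'E'
import numpy as np,cv2
from plant import *
def save(cam,name):
    im=grab_frame(cam); cv2.imwrite('pics/'+name,im[:,:,::-1]); return im
def ray(cal,u,v,z):
    K=np.array(cal['camera_matrix']);T=np.array(cal['pose'])
    d=np.linalg.inv(K)@np.array([u,v,1.]);d=T[:3,:3]@(d*[1,-1,-1]);o=T[:3,3]
    return o+d*(z-o[2])/d[2]
def proj(cal,p):
    K=np.array(cal['camera_matrix']);T=np.array(cal['pose'])
    c=T[:3,:3].T@(np.array(p)-T[:3,3]);c=c*[1,-1,-1];q=K@c;return q[:2]/q[2]
E
python3 - <<'E'
from h import *
s=state();print(s)
a=save('scene','s0.png')
b=save('top','t0.png')
cv2.imwrite('pics/top_big.png',cv2.resize(b,(784,588))[:,:,::-1])
for n in ['filter','filter_tab','dock_a','blank_tab','post','dock_a_plunger','screw_jar','parts_bin','driver','tube_ring']:
    print(n,[(round(d['score'],2),np.round(d['point'],3)) for d in recognise('top',n)])
c=get_calibration('top');print(c.keys(),c['pose'],c['camera_matrix'])
E
```

```text
{'time': 0.0, 'joint_pos': array([-1.30596924e+00,  5.33408317e-02,  1.61431202e+00,  8.29378260e-06,
        1.47600122e+00, -1.18991013e-01]), 'joint_vel': array([ 9.03596097e-05,  5.03290310e-04,  1.95628188e-03, -3.40775999e-03,
       -2.01795824e-04, -1.21212647e-03]), 'joint_efforts': array([ 4.44638681e-05, -3.93686163e+01, -3.70170701e+01, -1.11427260e-04,
        7.18828829e-03, -6.10963525e-06]), 'tool_pos': array([ 0.23389286, -0.57895363,  0.25206215]), 'tool_rot': array([-1.02827030e-03,  9.81641459e-01,  1.90732756e-01, -7.09737611e-05]), 'contact_force': array([ 0.71467695, -0.60044562,  1.08788598]), 'ft_torque': array([0.05819881, 0.07935672, 0.02177619]), 'grasp_force': 0.0, 'gripper_width': 1.003069669821802}
filter [(0.87, array([0.429, 0.014, 0.006])), (0.7, array([0.363, 0.228, 0.005])), (0.57, array([ 0.417, -0.134,  0.007])), (0.56, array([0.465, 0.126, 0.009])), (0.47, array([0.476, 0.32 , 0.018]))]
filter_tab [(0.97, array([0.36 , 0.227, 0.009])), (0.82, array([0.46 , 0.125, 0.003])), (0.7, array([0.425, 0.011, 0.006])), (0.57, array([ 0.418, -0.127,  0.008
[... 303 characters left out ...]
[(0.48, array([0.69 , 0.004, 0.058]))]
dock_a_plunger []
screw_jar [(0.74, array([0.632, 0.315, 0.058])), (0.58, array([0.624, 0.156, 0.012]))]
parts_bin [(0.91, array([ 0.595, -0.37 ,  0.006]))]
driver [(0.67, array([0.475, 0.32 , 0.022])), (0.65, array([0.633, 0.316, 0.059]))]
tube_ring [(0.69, array([ 0.459, -0.32 ,  0.019]))]
dict_keys(['camera_matrix', 'pose']) [[-0.00722129  0.99462744 -0.10326719  0.41914414]
 [-0.99996131 -0.00666376  0.00574287  0.00717689]
 [ 0.00502386  0.10330467  0.99463707  1.02322559]
 [ 0.          0.          0.          1.        ]] [[391.94036901   0.         281.88522252]
 [  0.         391.94036901 214.13224978]
 [  0.           0.           1.        ]]
```

View pics/top_big.png

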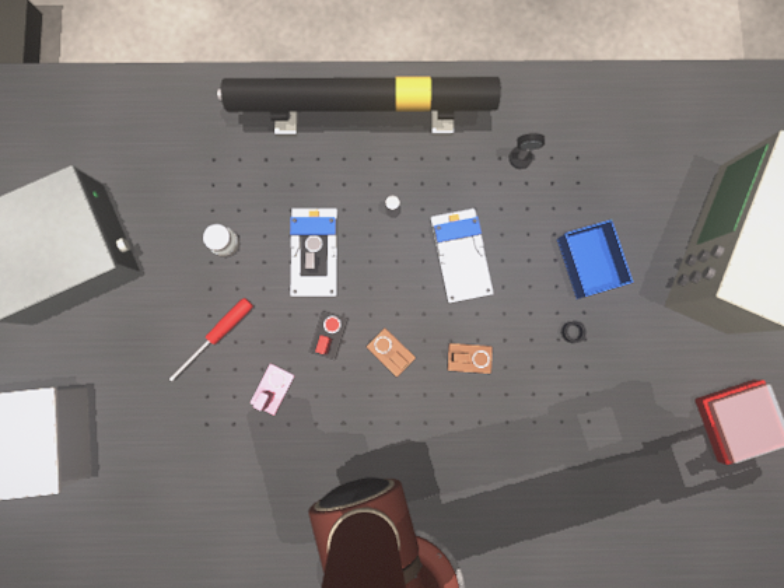

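View pics/s0.png

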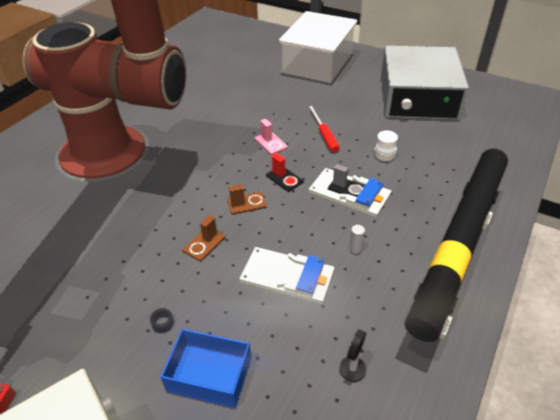

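The bench shows the red-tabbed filter at about (328,335) in the enlarged top view, the vacant dock on the right at (462,255), and the blank in the left dock. I'll measure the filter and the vacant dock next.

```bash
cat >> h.py <<'E'
def yaw(s):
    w,x,y,z=s['tool_rot'];return np.arctan2(2*(x*y+w*z),1-2*(y*y+z*z))
def goto(p,a,s=None):
    """total shift in tool axes (units 100mm), and twist (units .1 rad); shift in the present axes"""
    s=s or state();t=yaw(s);d=np.array(p)-s['tool_pos']
    c,n=np.cos(t),np.sin(t)
    print('shift',np.round([(c*d[0]+n*d[1])*10,(n*d[0]-c*d[1])*10,-d[2]*10],3),'twist',round((t-a)*10,2),'t',round(s['time'],2))
E
python3 - <<'E'
from h import *
im=cv2.imread('pics/t0.png');c=get_calibration('top');hsv=cv2.cvtColor(im,cv2.COLOR_BGR2HSV)
r=((hsv[...,0]<8)|(hsv[...,0]>172))&(hsv[...,1]>150)&(hsv[...,2]>80)
m=np.zeros_like(r);m[215:265,215:255]=1
n,l,st,ce=cv2.connectedComponentsWithStats((r&m).astype('uint8'))
for k in range(1,n):
    if st[k,4]>15: print(st[k],ce[k],ray(c,*ce[k],.008),ray(c,*ce[k],.05))
w=(hsv[...,2]>165)&(hsv[...,1]<50);m[:]=0;m[140:220,300:360]=1
n,l,st,ce=cv2.connectedComponentsWithStats((w&m).astype('uint8'))
k=1+np.argmax(st[1:,4]);print(st[k])
for z,mask in((.012,l==k),):
    pts=cv2.findNonZero(mask.astype('uint8'));q=cv2.boxPoints(cv2.minAreaRect(pts));W=[ray(c,*x,z)[:2] for x in q];print(np.round(W,4))
b=(hsv[...,0]>100)&(hsv[...,0]<130)&(hsv[...,1]>150)&m
q=cv2.boxPoints(cv2.minAreaRect(cv2.findNonZero(b.astype('uint8'))));W=[ray(c,*x,.0295)[:2] for x in q];print('lip',np.round(W,4))
goto([.45,.12,.25],-.45)
E
```

```text
[ 312  167   41   49 1431]
[[ 0.6317 -0.0764]
 [ 0.6484 -0.1617]
 [ 0.5343 -0.1814]
 [ 0.518  -0.0971]]
lip [[ 0.66   -0.0749]
 [ 0.6748 -0.1499]
 [ 0.6463 -0.1548]
 [ 0.6316 -0.08  ]]
shift [ 4.622 -5.678  0.033] twist 8.34 t 0.6
```

Request:
apply_moves([
  {"translation":[0.35,-0.3,0],"twist":0,"hand":1},
  {"translation":[0.35,-0.3,0],"twist":0,"hand":1},
  {"translation":[0.35,-0.3,0],"twist":0,"hand":1},
  {"translation":[0.3,-0.38,0],"twist":0,"hand":1},
  {"translation":[0.3,-0.38,0],"twist":0,"hand":1},
  {"translation":[0.3,-0.38,0],"twist":0,"hand":1},
  {"translation":[0.3,-0.38,0],"twist":0,"hand":1},
  {"translation":[0.3,-0.38,0],"twist":0,"hand":1},
])

```text
time: 1.4
tool_pos: [0.3658, -0.2226, 0.2536]
tool_rot: [0.0, 0.982, 0.19, 0.0]
contact_force: [1.5, -0.1, -0.1]
gripper_width: 1.0
grasp_force: 0.0
```

Request:
apply_moves([
  {"translation":[0.3,-0.4,0],"twist":0,"hand":1},
  {"translation":[0.3,-0.4,0],"twist":0,"hand":1},
  {"translation":[0.3,-0.4,0],"twist":0,"hand":1},
  {"translation":[0.3,-0.4,0],"twist":0,"hand":1},
  {"translation":[0.3,-0.4,0],"twist":0,"hand":1},
  {"translation":[0.3,-0.4,0],"twist":0,"hand":1},
  {"translation":[0.2,-0.4,0],"twist":0,"hand":1},
])

```text
time: 2.1
tool_pos: [0.4466, 0.1125, 0.2537]
tool_rot: [0.0, 0.982, 0.191, 0.001]
contact_force: [-0.1, -0.3, -0.3]
gripper_width: 1.001
grasp_force: 0.0
```

Request:
apply_moves([
  {"translation":[0,0,0],"twist":1,"hand":1},
  {"translation":[0,0,0],"twist":1,"hand":1},
  {"translation":[0,0,0],"twist":1,"hand":1},
  {"translation":[0,0,0],"twist":1,"hand":1},
  {"translation":[0,0,0],"twist":1,"hand":1},
  {"translation":[0,0,0],"twist":1,"hand":1},
  {"translation":[0,0,0],"twist":1,"hand":1},
  {"translation":[0,0,0],"twist":1,"hand":1},
])

```text
time: 2.9
tool_pos: [0.4462, 0.1101, 0.2535]
tool_rot: [-0.0, 0.978, -0.209, 0.0]
contact_force: [0.5, -0.1, -0.4]
gripper_width: 0.999
grasp_force: 0.0
```

```bash
python3 - <<'E'
from h import *
s=state();c=get_calibration('wrist');im=save('wrist','w1.png')
print(s['tool_pos'],yaw(s),s['contact_force'],c['pose'],c['camera_matrix'])
for z in(.008,.056): print(proj(c,[.46,.125,z]))
goto([.45,.12,.25],-.45)
E
```

```text
[0.44623545 0.11012252 0.25346297] -0.4203086204295162 [ 0.49200162 -0.13831151 -0.35970064] [[-0.40839059  0.86338756  0.29627529  0.52313306]
 [-0.91280599 -0.38682595 -0.13096151  0.07540324]
 [ 0.00153643 -0.32392531  0.94608141  0.37392418]
 [ 0.          0.          0.          1.        ]] [[297.54122081   0.         275.7458954 ]
 [  0.         297.54122081 210.3108353 ]
 [  0.           0.           1.        ]]
[259.68170887 174.38862041]
[257.51115446 183.57623274]
shift [-0.006 -0.106  0.035] twist 0.27 t 2.95
```

View pics/w1.png

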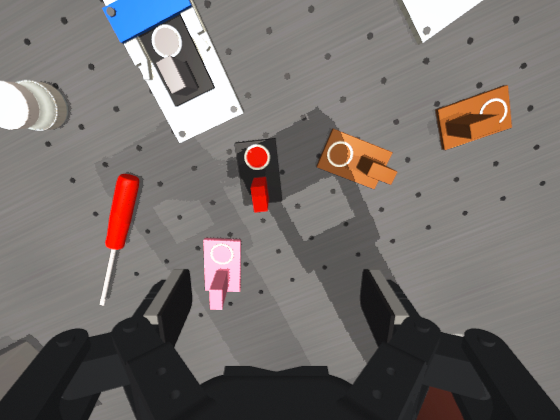

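Red filter at around (258,175): disc at (257,157), plate corners near (236,141), (276,138), (282,200), (240,205), tab leaning towards the viewer down to (261,208).

```bash
python3 - <<'E'
from h import *
c=get_calibration('wrist');hsv=cv2.cvtColor(cv2.imread('pics/w1.png'),cv2.COLOR_BGR2HSV)
P=np.array([ray(c,u,v,.008)[:2] for u,v in [(236,141),(276,138),(282,200),(240,205)]]);print(P)
f=P[:2].mean(0);r=P[2:].mean(0);d=f-r;print('len',np.linalg.norm(d),np.linalg.norm(P[0]-P[1]),'yaw',np.arctan2(d[1],d[0]),'plate c',P.mean(0))
r=((hsv[...,0]<8)|(hsv[...,0]>172))&(hsv[...,1]>150)&(hsv[...,2]>80)
m=np.zeros(r.shape,bool);m[130:225,230:290]=1
n,l,st,ce=cv2.connectedComponentsWithStats((r&m).astype('uint8'))
for k in range(1,n):
    if st[k,4]>15:
        print(st[k],ce[k],ray(c,*ce[k],.008)[:2])
        print('box',cv2.boxPoints(cv2.minAreaRect(cv2.findNonZero((l==k).astype('uint8')))).round(1).tolist())
for p in recognise('wrist','filter_tab')[:4]:print(p)
a=np.arctan2(d[1],d[0]);t=P.mean(0)-.02*np.array([np.cos(a),np.sin(a)]);print('tab',t,proj(c,[*t,.056]),proj(c,[*t,.008]));goto([*t,.25],a)
E
```

```text
[[0.50865419 0.133545  ]
 [0.49208988 0.08820262]
 [0.41804656 0.11307264]
 [0.43417937 0.16526102]]
len 0.07946636826812055 0.048273259902152955 yaw -0.3640242163132788 plate c [0.4632425  0.12502032]
[247 147  20  21 329] [256.58966565 156.87537994] [0.48128682 0.11912833]
box [[247.0, 147.0], [266.0, 147.0], [266.0, 167.0], [247.0, 167.0]]
[250 177  19  36 545] [259.37247706 194.25688073] [0.43692037 0.13630184]
box [[248.5, 178.39999389648438], [265.29998779296875, 176.0], [270.20001220703125, 210.3000030517578], [253.39999389648438, 212.6999969482422]]
{'point': [0.3588, 0.2294, 0.0116], 'score': 0.72}
{'point': [0.4247, -0.116, 0.0061], 'score': 0.7}
{'point': [0.4593, 0.129, 0.0084], 'score': 0.63}
tab [0.44455307 0.13214107] [257.64893277 198.51642077] [259.77105197 187.66342984]
shift [-0.104 -0.195  0.035] twist -0.52 t 3.0
```

Request:
apply_moves([
  {"translation":[-0.1,-0.19,0.1],"twist":-0.6,"hand":0.5},
  {"translation":[0,0,0.45],"twist":0,"hand":0.5},
  {"translation":[0,0,0.45],"twist":0,"hand":0.5},
  {"translation":[0,0,0.2],"twist":0,"hand":0.5},
  {"translation":[0,0,0],"twist":0,"hand":0.5},
])

```text
time: 3.5
tool_pos: [0.4419, 0.1312, 0.1293]
tool_rot: [0.001, 0.984, -0.176, -0.004]
contact_force: [-0.1, 0.7, -0.5]
gripper_width: 0.503
grasp_force: 0.0
```

```bash
python3 - <<'E'
from h import *
s=state();c=get_calibration('wrist');im=save('wrist','w2.png')
print(s['tool_pos'],yaw(s),s['gripper_width'])
hsv=cv2.cvtColor(cv2.imread('pics/w2.png'),cv2.COLOR_BGR2HSV)
r=((hsv[...,0]<8)|(hsv[...,0]>172))&(hsv[...,1]>150)&(hsv[...,2]>60)
n,l,st,ce=cv2.connectedComponentsWithStats(r.astype('uint8'))
for k in range(1,n):
    if st[k,4]>100: print(st[k],ce[k],ray(c,*ce[k],.008)[:2])
E
```

```text
[0.44188572 0.13120813 0.12927075] -0.3542385175469383 0.5025216599906259
[256 148  31  31 758] [271.16358839 163.33905013] [0.48137113 0.11929836]
[  37  175   55  111 3795] [ 63.23662714 228.51146245] [0.49109402 0.30975696]
[ 261  193   25   59 1283] [272.98908807 221.96570538] [0.43284205 0.13584932]
```

View pics/w2.png

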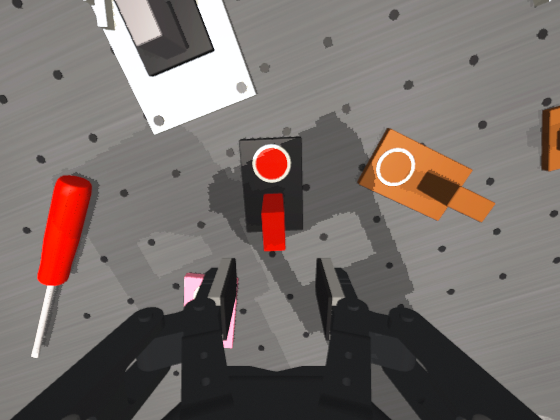

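Well aligned: plate is upright in the picture at (271,185), the tab sits at column 274 between the fingers. Descending.

Request:
apply_moves([
  {"translation":[0.02,-0.01,0.3],"twist":0,"hand":0.5},
  {"translation":[0,0,0.3],"twist":0,"hand":0.5},
  {"translation":[0,0,0.2],"twist":0,"hand":0.5},
  {"translation":[0,0,0.1],"twist":0,"hand":0.5},
  {"translation":[0,0,0],"twist":0,"hand":0.4},
  {"translation":[0,0,0],"twist":0,"hand":0.3},
  {"translation":[0,0,0],"twist":0,"hand":0.1},
  {"translation":[0,0,0],"twist":0,"hand":0},
])

```text
time: 4.35
tool_pos: [0.4489, 0.1321, 0.0455]
tool_rot: [-0.001, 0.984, -0.177, 0.002]
contact_force: [0.8, 0.7, 5.5]
gripper_width: 0.175
grasp_force: 59.6
```

Request:
apply_moves([
  {"translation":[0,0,0],"twist":0,"hand":0},
  {"translation":[0,0,0],"twist":0,"hand":0},
  {"translation":[0,0,0],"twist":0,"hand":0},
])

```text
time: 4.65
tool_pos: [0.4489, 0.132, 0.0455]
tool_rot: [-0.001, 0.984, -0.177, 0.002]
contact_force: [0.8, 1.1, 7.0]
gripper_width: 0.178
grasp_force: 59.8
```

Request:
apply_moves([
  {"translation":[0,0,-0.1],"twist":0,"hand":0},
  {"translation":[0,0,-0.3],"twist":0,"hand":0},
  {"translation":[0,0,-0.4],"twist":0,"hand":0},
  {"translation":[0,0,-0.2],"twist":0,"hand":0},
  {"translation":[0,0,0],"twist":0,"hand":0},
])

```text
time: 5.15
tool_pos: [0.4492, 0.1321, 0.1475]
tool_rot: [-0.001, 0.984, -0.177, 0.004]
contact_force: [0.2, 0.0, -1.5]
gripper_width: 0.174
grasp_force: 58.8
```

```bash
python3 - <<'E'
from h import *
s=state();c=get_calibration('wrist');im=save('wrist','w3.png')
print(s['tool_pos'],yaw(s),s['gripper_width'],s['contact_force'],s['tool_rot'])
hsv=cv2.cvtColor(cv2.imread('pics/w3.png'),cv2.COLOR_BGR2HSV)
r=((hsv[...,0]<8)|(hsv[...,0]>172))&(hsv[...,1]>150)&(hsv[...,2]>60)
n,l,st,ce=cv2.connectedComponentsWithStats(r.astype('uint8'))
z=s['tool_pos'][2]-.0455+.008;a=yaw(s)
for k in range(1,n):
    if st[k,4]>100:
        d=ray(c,*ce[k],z)-s['tool_pos'];print(st[k],ce[k],'tool-frame',d[0]*np.cos(a)+d[1]*np.sin(a),d[0]*np.sin(a)-d[1]*np.cos(a))
goto([.6146-.068*np.cos(.19),-.122-.068*np.sin(.19),.14],.19)
E
```

```text
[0.44921932 0.13211504 0.14749387] -0.3560535861417464 0.1744253663743082 [ 0.2152304   0.04703599 -1.54703019] [-0.00115739  0.9841888  -0.17708056  0.00367962]
[  59  180   52  103 3158] [ 84.03863205 229.60164661] tool-frame 0.01871641186029594 -0.10979217208245498
[ 253  181   46   43 1575] [275.16253968 202.06222222] tool-frame 0.03528579635992957 0.00015000596042876423
[ 258  244   36  102 3394] [275.86269888 295.77283441] tool-frame -0.025599839203242873 0.0005216382838573817
shift [1.868 2.151 0.049] twist -5.46 t 5.2
```

View pics/w3.png

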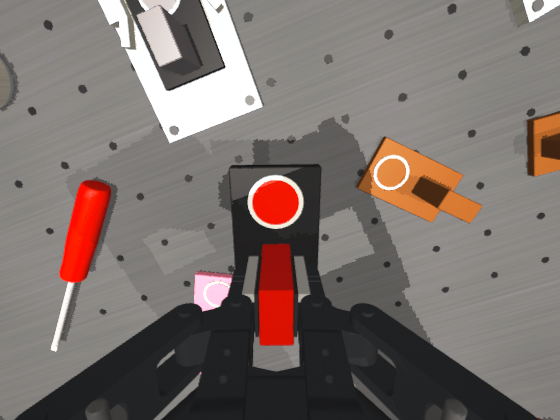

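Cassette is held straight: disc at (275,202), plate upright, front edge at row 165. Carrying it over to the vacant dock.

Request:
apply_moves([
  {"translation":[0.2,0.23,0],"twist":0,"hand":0},
  {"translation":[0.3,0.34,0],"twist":0,"hand":0},
  {"translation":[0.3,0.34,0],"twist":0,"hand":0},
  {"translation":[0.3,0.34,0],"twist":0,"hand":0},
  {"translation":[0.3,0.33,0],"twist":0,"hand":0},
  {"translation":[0.3,0.33,0],"twist":0,"hand":0},
  {"translation":[0.2,0.22,0],"twist":0,"hand":0},
])

```text
time: 5.9
tool_pos: [0.5499, -0.1363, 0.1405]
tool_rot: [-0.0, 0.984, -0.178, -0.002]
contact_force: [1.5, 0.6, -1.2]
gripper_width: 0.176
grasp_force: 58.9
```

Request:
apply_moves([
  {"translation":[0,0,0],"twist":-0.7,"hand":0},
  {"translation":[0,0,0],"twist":-0.9,"hand":0},
  {"translation":[0,0,0],"twist":-0.9,"hand":0},
  {"translation":[0,0,0],"twist":-0.9,"hand":0},
  {"translation":[0,0,0],"twist":-0.9,"hand":0},
  {"translation":[0,0,0],"twist":-0.9,"hand":0},
  {"translation":[0,0,0],"twist":-0.25,"hand":0},
  {"translation":[0,0,0],"twist":0,"hand":0},
])

```text
time: 6.7
tool_pos: [0.5497, -0.1337, 0.1413]
tool_rot: [-0.001, 0.996, 0.094, -0.002]
contact_force: [-0.5, 0.0, -1.2]
gripper_width: 0.175
grasp_force: 58.8
```

```bash
python3 - <<'E'
from h import *
s=state();im=save('wrist','w4.png')
print(s['tool_pos'],yaw(s),s['contact_force'],s['tool_rot'])
goto([.6146-.0645*np.cos(.19),-.122-.0645*np.sin(.19),.14],.19)
E
```

```text
[ 0.54966958 -0.13369409  0.14127879] 0.1877154537780201 [-0.52094908  0.0360185  -1.17715991] [-7.71622271e-04  9.95597264e-01  9.37185348e-02 -1.52599378e-03]
shift [0.012 0.006 0.018] twist -0.03 t 6.75
```

View pics/w4.png

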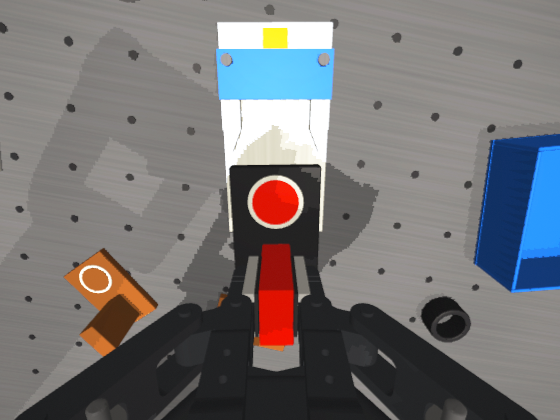

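Alignment looks close: lip spans columns 218–333 at row 99, cassette columns 230–321, rear of dock at row 22.

```bash
python3 - <<'E'
from h import *
s=state();c=get_calibration('wrist');a=yaw(s);R=np.array([[np.cos(a),np.sin(a)],[np.sin(a),-np.cos(a)]])
im=cv2.imread('pics/w4.png');hsv=cv2.cvtColor(im,cv2.COLOR_BGR2HSV)
b=((hsv[...,0]>95)&(hsv[...,0]<125)&(hsv[...,1]>120));b[:,420:]=0;b[150:]=0
q=cv2.boxPoints(cv2.minAreaRect(cv2.findNonZero(b.astype('uint8'))));print(q)
def T(u,v,z): return (R@(ray(c,u,v,z)-s['tool_pos'])[:2]*1000).round(1)
for x in q: print('lip',T(*x,.0295))
g=im.min(2)
for v in (110,130,150,170,190,210,225):
    w=np.where(g[v,190:360]>165)[0]+190; print(v,w.min(),w.max(),T(w.min(),v,.012),T(w.max()+1,v,.012))
zu=s['tool_pos'][2]-.0455
for u,v in((230,165),(321,165),(275.5,202)):print('cass',T(u,v,zu+.008))
E
```

```text
[[216.  49.]
 [333.  49.]
 [333.  99.]
 [216.  99.]]
lip [122.7 -40.7]
lip [122.7  40.8]
lip [90.1 42.8]
lip [ 90.1 -42.9]
110 221 329 [ 82.3 -42.7] [82.3 44.1]
130 222 327 [ 66.9 -42.8] [66.9 43.4]
150 224 326 [ 50.8 -42.1] [50.8 43.5]
170 226 324 [ 34.  -41.4] [34.  42.7]
190 227 323 [ 16.5 -41.5] [16.4 42.8]
210 229 322 [ -1.9 -40.7] [-1.9 42.9]
225 229 321 [-16.3 -41.4] [-16.3  42.7]
cass [ 55.3 -23.5]
cass [55.3 25. ]
cass [34.6  0.7]
```

Request:
apply_moves([
  {"translation":[0.04,0,0.2],"twist":0,"hand":0},
  {"translation":[0,0,0.3],"twist":0,"hand":0},
  {"translation":[0,0,0.2],"twist":0,"hand":0},
  {"translation":[0,0,0.08],"twist":0,"hand":0},
  {"translation":[0,0,0],"twist":0,"hand":0},
])

```text
time: 7.25
tool_pos: [0.5536, -0.1329, 0.0636]
tool_rot: [-0.001, 0.996, 0.094, -0.002]
contact_force: [-0.7, 0.4, -1.4]
gripper_width: 0.177
grasp_force: 58.9
```

Request:
apply_moves([
  {"translation":[0,0,0.03],"twist":0,"hand":0},
  {"translation":[0,0,0.03],"twist":0,"hand":0},
  {"translation":[0,0,0],"twist":0,"hand":0},
])

```text
time: 7.55
tool_pos: [0.5551, -0.1335, 0.06]
tool_rot: [0.0, 0.996, 0.094, 0.001]
contact_force: [0.3, -0.5, -1.0]
gripper_width: 0.181
grasp_force: 58.9
```

Request:
apply_moves([
  {"translation":[0,0,0.02],"twist":0,"hand":0},
  {"translation":[0,0,0],"twist":0,"hand":0},
])

```text
time: 7.75
tool_pos: [0.555, -0.1335, 0.0577]
tool_rot: [0.0, 0.996, 0.094, 0.0]
contact_force: [1.0, 0.0, -0.5]
gripper_width: 0.175
grasp_force: 59.0
```

Request:
apply_moves([
  {"translation":[0,0,0.015],"twist":0,"hand":0},
  {"translation":[0,0,0],"twist":0,"hand":0},
])

```text
time: 7.95
tool_pos: [0.5553, -0.1336, 0.0575]
tool_rot: [0.0, 0.996, 0.094, 0.0]
contact_force: [-3.9, -0.7, 6.3]
gripper_width: 0.183
grasp_force: 60.0
```

Request:
apply_moves([
  {"translation":[0.03,0,-0.005],"twist":0,"hand":0},
  {"translation":[0.05,0,0],"twist":0,"hand":0},
  {"translation":[0.05,0,0],"twist":0,"hand":0},
  {"translation":[0.02,0,0],"twist":0,"hand":0},
])

```text
time: 8.35
tool_pos: [0.5703, -0.1311, 0.0576]
tool_rot: [0.001, 0.996, 0.094, 0.0]
contact_force: [-3.7, -1.7, 6.5]
gripper_width: 0.18
grasp_force: 60.2
```

Request:
apply_moves([
  {"translation":[0.04,0,0],"twist":0,"hand":0},
  {"translation":[0.04,0,0],"twist":0,"hand":0},
  {"translation":[0.04,0,0],"twist":0,"hand":0},
  {"translation":[0,0,0],"twist":0,"hand":0},
])

```text
time: 8.75
tool_pos: [0.5825, -0.1287, 0.0576]
tool_rot: [0.001, 0.996, 0.094, 0.001]
contact_force: [-1.4, -1.0, 5.2]
gripper_width: 0.176
grasp_force: 59.9
```

```bash
python3 - <<'E'
from h import *
s=state();im=save('wrist','w5.png');print(s['contact_force'],s['tool_pos'],yaw(s))
E
```

```text
[-1.39280275 -0.9945806   5.19520576] [ 0.58248876 -0.12873925  0.05755441] 0.18885915980697454
```

View pics/w5.png

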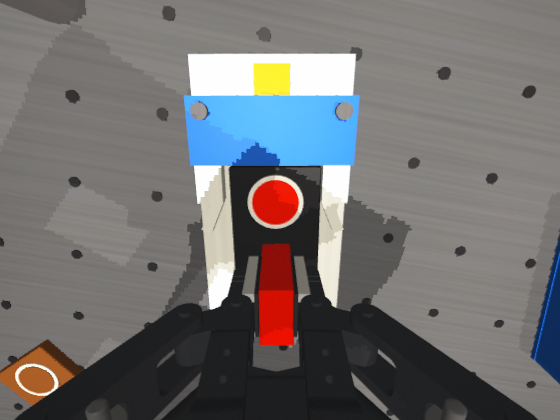

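Front edge is right at the lip (row 165), plate within the guides; checking lateral centring numerically.

```bash
python3 - <<'E'
from h import *
s=state();c=get_calibration('wrist');a=yaw(s);R=np.array([[np.cos(a),np.sin(a)],[np.sin(a),-np.cos(a)]])
im=cv2.imread('pics/w5.png');hsv=cv2.cvtColor(im,cv2.COLOR_BGR2HSV)
b=((hsv[...,0]>95)&(hsv[...,0]<125)&(hsv[...,1]>120));b[:,420:]=0;b[175:]=0
def T(u,v,z): return (R@(ray(c,u,v,z)-s['tool_pos'])[:2]*1000).round(1)
for v in(100,120,140,155,160):
    w=np.where(b[v])[0];print('lip',v,w.min(),w.max(),T(w.min(),v,.0295),T(w.max()+1,v,.0295))
for v in(175,190,205,220): print('row',v,im[v,200:350:2].min(1).tolist(),T(230,v,.02),T(321,v,.02))
E
```

```text
lip 100 184 358 [ 87.7 -42. ] [87.7 40. ]
lip 120 186 357 [ 78.7 -41.9] [78.7 40.4]
lip 140 188 355 [ 69.4 -41.9] [69.3 40.2]
lip 155 189 354 [ 62.1 -42.1] [62.1 40.3]
lip 160 190 353 [ 59.6 -41.8] [59.6 40.1]
row 175 [254, 254, 254, 254, 254, 254, 254, 230, 187, 183, 183, 101, 113, 188, 187, 30, 30, 31, 33, 32, 31, 32, 32, 32, 33, 32, 32, 32, 32, 33, 34, 31, 32, 38, 63, 94, 112, 124, 141, 131, 119, 74, 44, 42, 43, 41, 42, 43, 42, 41, 41, 42, 68, 74, 80, 80, 80, 80, 80, 80, 51, 147, 254, 254, 254, 254, 254, 254, 254, 254, 254, 254, 254, 254, 254] [ 50.  -23.7] [49.9 25.4]
row 190 [254, 254, 253, 253, 221, 185, 184, 185, 186, 186, 185, 137, 96, 177, 187, 101, 32, 32, 32, 31, 31, 31, 32, 32, 30, 138, 186, 178, 46, 3, 1, 3, 6, 2, 6, 6, 4, 6, 5, 9, 8, 10, 7, 5, 9, 4, 5, 10, 221, 224, 150, 42, 42, 41, 41, 43, 41, 42, 43, 42, 68, 212, 230, 254, 254, 254, 254, 254, 254, 254, 254, 254, 254, 254, 206] [ 41.6 -24.1] [41.6 25.8]
row 205 [126, 186, 185, 183, 181, 184, 186, 184, 184, 184, 184, 135, 179, 185, 186, 161, 31, 31, 31, 30, 32, 32, 31, 32, 167, 182, 100, 2, 2, 3, 3, 3, 1, 0, 2, 2, 2, 2, 2, 3, 3, 4, 1, 1, 2, 2, 1, 2, 1, 122, 222, 191, 42, 42, 42, 42, 43, 42, 42, 40, 169, 171, 225, 222, 220, 198, 186, 184, 186, 221, 224, 222, 140, 90, 89] [ 33.  -24.5] [32.9 26.3]
row 220 [87, 141, 185, 185, 185, 185, 185, 186, 134, 182, 183, 182, 181, 184, 186, 185, 77, 32, 31, 31, 30, 31, 32, 32, 31, 31, 32, 31, 181, 182, 179, 64, 1, 1, 3, 4, 1, 5, 4, 2, 2, 2, 2, 5, 60, 172, 181, 173, 57, 32, 31, 32, 31, 31, 31, 30, 32, 31, 32, 28, 177, 184, 185, 183, 141, 186, 186, 187, 187, 187, 212, 199, 87, 87, 87] [ 24.1 -25. ] [24.  26.7]
```

Request:
apply_moves([
  {"translation":[0.03,-0.013,0],"twist":0,"hand":0},
  {"translation":[0.03,0,0],"twist":0,"hand":0},
  {"translation":[0.03,0,0],"twist":0,"hand":0},
  {"translation":[0,0,0],"twist":0,"hand":0},
])

```text
time: 9.2
tool_pos: [0.5907, -0.1258, 0.0576]
tool_rot: [0.001, 0.996, 0.094, 0.001]
contact_force: [-2.7, -1.2, 5.5]
gripper_width: 0.178
grasp_force: 60.1
```

Request:
apply_moves([
  {"translation":[0.03,0,0],"twist":0,"hand":0},
  {"translation":[0.03,0,0],"twist":0,"hand":0},
  {"translation":[0,0,0],"twist":0,"hand":0},
])

```text
time: 9.5
tool_pos: [0.5954, -0.1249, 0.0576]
tool_rot: [0.0, 0.996, 0.094, -0.001]
contact_force: [-8.0, -1.5, 10.2]
gripper_width: 0.179
grasp_force: 60.5
```

Request:
apply_moves([
  {"translation":[0.03,0,0],"twist":0,"hand":0},
  {"translation":[0.02,0,0],"twist":0,"hand":0},
  {"translation":[0,0,0],"twist":0,"hand":0},
])

```text
time: 9.8
tool_pos: [0.5996, -0.1241, 0.0577]
tool_rot: [0.0, 0.996, 0.094, -0.002]
contact_force: [-11.0, -1.6, 13.2]
gripper_width: 0.176
grasp_force: 60.8
```

Request:
apply_moves([
  {"translation":[0.02,0,-0.008],"twist":0,"hand":0},
  {"translation":[0.02,0,0],"twist":0,"hand":0},
  {"translation":[0,0,0],"twist":0,"hand":0},
])

```text
time: 10.1
tool_pos: [0.6024, -0.1235, 0.0579]
tool_rot: [0.0, 0.996, 0.094, -0.004]
contact_force: [-15.0, -3.3, 12.9]
gripper_width: 0.177
grasp_force: 60.8
```

Request:
apply_moves([
  {"translation":[0.015,0,0],"twist":0,"hand":0},
  {"translation":[0,0,0],"twist":0,"hand":0},
])

```text
time: 10.3
tool_pos: [0.6026, -0.1234, 0.0581]
tool_rot: [0.0, 0.996, 0.094, -0.005]
contact_force: [-19.5, -3.6, 17.8]
gripper_width: 0.175
grasp_force: 61.4
```

Request:
apply_moves([
  {"translation":[0.015,0,0],"twist":0,"hand":0},
  {"translation":[0,0,0],"twist":0,"hand":0},
])

```text
time: 10.5
tool_pos: [0.6028, -0.1234, 0.0583]
tool_rot: [0.0, 0.996, 0.094, -0.007]
contact_force: [-24.7, -4.3, 22.8]
gripper_width: 0.178
grasp_force: 62.0
```

```bash
python3 - <<'E'
from h import *
s=state();c=get_calibration('wrist');a=yaw(s);R=np.array([[np.cos(a),np.sin(a)],[np.sin(a),-np.cos(a)]])
im=cv2.cvtColor(save('wrist','w6.png'),cv2.COLOR_RGB2BGR);hsv=cv2.cvtColor(im,cv2.COLOR_BGR2HSV)
b=((hsv[...,0]>95)&(hsv[...,0]<125)&(hsv[...,1]>120));b[:,420:]=0;b[260:]=0
def T(u,v,z): return (R@(ray(c,u,v,z)-s['tool_pos'])[:2]*1000).round(1)
for u in (215,225,300,320,330):
    w=np.where(b[:,u])[0];print(u,w.min(),w.max(),T(u,w.max()+1,.0295))
for v in(120,160,200):
    w=np.where(b[v])[0];print('lip',v,w.min(),w.max(),T(w.min(),v,.0295),T(w.max()+1,v,.0295))
t=save('scene','s1.png');cv2.imwrite('pics/s1c.png',cv2.resize(t[220:320,220:360],None,fx=5,fy=5,interpolation=cv2.INTER_CUBIC)[:,:,::-1])
E
```

```text
215 139 203 [ 36.1 -31. ]
225 139 203 [ 36.1 -25.7]
300 139 203 [36.  13.6]
320 139 203 [36.  24.1]
330 139 203 [36.  29.3]Traceback (most recent call last):
  File "<stdin>", line 9, in <module>
    return umr_minimum(a, axis, None, out, keepdims, initial, where)
ValueError: zero-size array to reduction operation minimum which has no identity
```

View pics/w6.png

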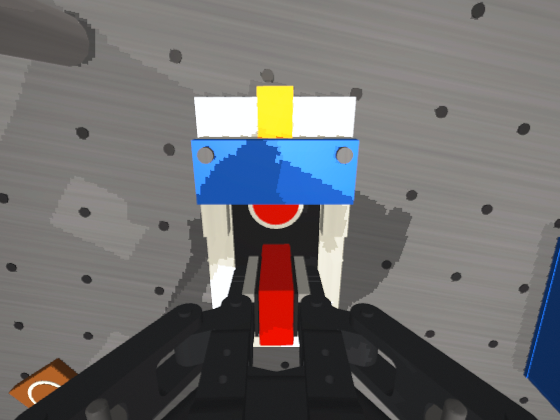

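The plunger tail now stands about 10 mm further out of the dock's rear (row 86 vs rear edge 96; before it ended 10 px inside), and the lip-to-TCP distance matches home. I'll ease the push a little and check it stays.

Request:
apply_moves([
  {"translation":[-0.015,0,0],"twist":0,"hand":0},
  {"translation":[0,0,0],"twist":0,"hand":0},
  {"translation":[0,0,0],"twist":0,"hand":0},
])

```text
time: 10.85
tool_pos: [0.6026, -0.1234, 0.058]
tool_rot: [0.0, 0.996, 0.094, -0.005]
contact_force: [-19.3, -2.5, 16.9]
gripper_width: 0.176
grasp_force: 61.3
```

```bash
python3 - <<'E'
from h import *
im=save('wrist','w7.png');a=cv2.imread('pics/w6.png');b=cv2.imread('pics/w7.png')
print(cv2.absdiff(a,b)[70:300,190:360].mean(), [ (np.where((x[60:135,275,0]<90)&(x[60:135,275,2]>180))[0]+60)[[0,-1]] for x in(a,b)])
E
```

```text
1.8245865302642796 [array([ 86, 134]), array([ 86, 134])]
```

Still home, held with about 19 N.

```bash
python3 -c "
from plant import *
print(job_done())"
```

```text
the job is handed in; nothing more can be done
None
```

The red-tabbed cassette is in the vacant dock, pressed against the back wall with the plunger flush and still held with about 19 N, and the job is handed in at about 11 s; I didn't touch the blank or anything else on the bench.

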